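# Hang the lower caddy from the upper tier's hook

### The job

A small steel tray hangs from the rail with a wire hook underneath it. Pick up the steel caddy with the wire handle that stands on the desk and hang it by its handle from that hook, so that tray and caddy hang as one chain, level and still, clear of the desk; let the caddy down until you feel the hook take its weight before you let go, neither dropping it nor bearing down on the wire, and leave the other things where they are.

Things in the scene. Friction and masses are not known exactly. Their poses are not given: they have to be found in the camera images.
- caddy_center (a point): the caddy to hang, centre of its box half-way up (37.5 mm above its underside): loose open-topped grey sheet-steel box, 100 mm along its x, 60 mm along y, 75 mm high, walls 3 mm, empty, 0.22 to 0.45 kg, symmetric front to back; a stiff wire handle arches over it. z is up.
- caddy_loop (a point): the peak of the caddy's handle, centre of the 5 mm wire: 99.5 mm above caddy_center on its z axis (62 mm above the rim). The handle is fixed, does not fold, and lies in the plane x = 0: legs at y = +-28.5 mm, upright for 31 mm above the rim, then leaning in to the peak
- tier_hook (a point): seat of the hook under the tray: where the centre of the caddy's handle wire lies when hung, 55 mm below the tray's underside. A J of 5 mm wire in the tray's x-z plane: shank 14 mm to +x of the seat, tip to -x (robot side), its end 18 mm out and 24 mm above the seat; 31 mm free between tip and tray. Axes: the tray's, x away from the robot into the rail, z up
- tier_center (a point): the upper tier, centre of its box half-way up (14 mm above its underside): open grey sheet-steel tray, 50 mm along x, 60 mm along y, 28 mm high; its wire handle (peak 78 mm above its underside) hangs on one of the rail's three hooks; known by the hook under it. 0.15 to 0.31 kg; swings away when pushed; its wires would bend under a pull of more than 15 N
- tier: the same upper tier, at the middle of its underside
- caddy: the same caddy, at the middle of its underside. Its handle, and the tray that will hang above it, leave no room for a gripper's body straight above: it can be gripped across its 60 mm width towards the end near the robot (about 30 mm from the middle) with the gripper tilted back 30 to 40 degrees towards the robot
- rack: fixed desk-top hanging rail: rod along y, 10 mm thick, 385 mm above the desk, 460 mm long, on posts at y = +-222 mm (feet from 45 mm in front to 95 mm behind, 30 wide). Three hooks at y = -130, 0, 130 mm stand out to -x (towards the robot): seats 32 mm in front of the rod, 358 mm above the desk, tips 48 mm in front. Origin on the desk below the rod's middle; z is up
- plain_tray: a tray like the upper tier but with no hook under it, hanging from another hook of the rail; origin at the middle of its underside; bystander
- mirror: round wooden hand mirror, 90 mm across, 175 mm long, hanging from another hook of the rail by the wire ring at its top; origin at the top of the ring; bystander
- mug: white mug, 76 mm across, 85 mm high, handle along its +y; origin at the middle of its underside; bystander
- pump_bottle: white pump bottle, 60 mm across, 163 mm high; origin at the middle of its underside; bystander
- jar: glass jar with a metal lid, 60 mm across, 70 mm high; origin at the middle of its underside; bystander
- pen_cup: round grey steel cup without a handle, 72 mm across, 95 mm high; origin at the middle of its underside; bystander
- plant: small succulent in a clay pot, 68 mm across, about 85 mm high; origin at the middle of its underside; bystander
- stapler: stapler, 130 mm by 34 mm, 42 mm high; origin at the middle of its underside; bystander
Mind the look-alikes: they are no part of the job. Leave any yellow look-alike of the tier alone.

How it is judged (in metres and radians):
On the way, in this order (a step that is already met when the one before it is completed fails the run):
1. the caddy is lifted in the fingers, at least 20 mm clear of the desk (height (world z) of caddy_center above 0.0575 m and contact force between the fingers and caddy above 1 N), for 0.1 s.
2. with the caddy still in the fingers, the peak of its handle lies in the hook under the tray and the hook bears on it (distance between caddy_loop and tier_hook below 0.01 m and contact force between each of tier, the fingers and caddy above 1 N), for 0.2 s.
At the end, for the whole second after the job is handed in: Handle peak within 10 mm of the hook's seat, hook bearing over 1 N; tray still on its rail hook (seat above 205 mm, borne by the rail); caddy over 50 mm above the desk, off the rail; both within 0.15 rad of upright, slower than 40 mm/s (distance between caddy_loop and tier_hook below 0.01 m and contact force between tier and caddy above 1 N and height (world z) of tier_hook above 0.205 m and height (world z) of caddy above 0.05 m and contact force between caddy and rack below 0.1 N and contact force between tier and rack above 1 N and angle between each of caddy_center, tier_center's own z axis and vertical below 0.15 rad and linear speed of each of caddy, tier below 0.04 m/s); the robot touches nothing.
It fails at once if the caddy is dropped: it moves faster than 0.25 m/s with no finger on it (contact force between the fingers and caddy below 0.05 N and linear speed of caddy above 0.25 m/s).
It fails at once if the caddy is borne down on the hook with more than 15 N (contact force between tier and caddy above 15 N).
It fails at once if the tray is knocked off its rail hook (height (world z) of tier below 0.24 m).
It fails at once if a thing standing on the desk is shifted more than 30 mm (distance of any of mug, pump_bottle, jar, pen_cup, plant, stapler from where it was at the start of the episode above 0.03 m).
It fails at once if the other tray or the mirror is pushed more than 50 mm on its hook (distance of any of plain_tray, mirror from where it was at the start of the episode above 0.05 m).
It also fails if it takes over 48 s, if anything falls off the work surface, if the arm or the gripper's body presses on something with over 40 N, if the wrist force passes 120 N, or if a joint passes its speed limit or range.

### The arm

A 6-joint arm with a two-finger parallel gripper is mounted at the origin on the work surface. World frame = base frame: x ahead of the robot, y to its left, z up, the work surface at z = 0. Lengths are in mm, angles in rad, forces in N, time in s.
With the tool pointing down it reaches from about 275 to 850 mm from the base axis. Payload 19 kg.
Tool frame: the origin (TCP) lies on the mounting face of the last link; the fingertips stand 173 mm ahead of it and the grasp point (between the pads) lies 155 mm ahead of it; z points along the fingers, y is the line along which they close (so a half turn about z gives the same grasp; the last joint's range is limited). The gripper opens to 85 mm and grips with 20 to 120 N. Pads are 22 mm wide; open, the fingers measure 114 mm over their backs; the gripper's body (76 mm by 85 mm) begins 54 mm behind the grasp point. The pads swing forward as they close: fully open they stand 13 mm farther back than shut.
Start: joints at [1, 0.15, 1.437, -0, 1.554, -0.134], TCP at [243.259, 520.996, 404.667] pointing down, gripper open.
Joint ranges: [-2.8, 2.8], [-0.68, 2.1], [0.12, 2.68], [-1.39, 4.53], [0.16, 2.79], [-2.81, 2.81]. Speed limits (rad/s): [1.89, 1.89, 2.22, 3.01, 3.01, 3.01].

### API

Orientations are given as a unit quaternion [w, x, y, z].
In Python, from cell import get_obs, capture, camera_info, sign_off gives the robot as it stands.
- The arm moves only by the shell command python3 -m jog 'ROWS'. ROWS is JSON, a list of rows, each a list of 5 numbers: the shift along the tool's x, y, z as a fraction of full scale, then the turn about the tool's z as a fraction of full scale, then the opening, from 0 (shut) to 1 (fully open). In form: [[x, y, z, yaw, gripper], ...]. A call has 1 to 10 rows; each row is the pose to reach, as a shift and turn from the pose commanded when the call began, along the tool's axes at that moment; what a row does not reach only later rows make up. Full scale, the value 1, is 0.25 m for a shift and 45 degrees for a turn. A row lasts 1/12 s, in which the tool goes at most 41.7 mm and 7.16 degrees, less where a joint would pass 70% of its speed; a pose out of reach is approached as far as the arm can. A call with a number of a shift or a turn outside -1 to 1 is refused whole. A call with a gripper value outside its range is refused whole. The fingers move at their own pace and stop on an object; the grip force is fixed at half the most. Time passes only in rows, so rows that repeat a pose let the fingers close. It gives the time, the measured TCP pose, the force, the opening and the grip force at its end, in the units of the state.
- get_obs(): the state, without advancing time (a new reading comes with each control period).
- capture(name): name is "scene" or "top" or "wrist"; returns the picture (384x512x3 uint8, red, green, blue); there is no depth.
- camera_info(name): a dict with "fov_y" (degrees; the focal length in pixels is half the picture's height over the tangent of half this angle, whatever the lens; pixels are square), "cx", "cy" (the principal point, pixels), "k1" (the pictures are not rectified: a ray, as slopes to the right and down, at radius r is drawn at 1 + k1 r^2 times it, then the intrinsics apply), "pose" (4x4, takes a point from camera to world coordinates); the wrist camera has in their place "tool_from_camera" (4x4, takes a point from camera to tool coordinates, whose origin is the TCP and whose axes are the flange's). Camera axes: x right, y up, looking along -z (the intrinsics and any distortion apply to the point x, -y, -z); pixel columns grow to the right and rows downward; lengths in mm; the calibration is good to about 2 mm. A picture is of the moment at which its call begins: read the wrist's pose just before it. camera_info takes no time and is no camera call.
- sign_off(): hands the job in; it is judged then, once.
The state is a dict: "t": time; "joint_positions": joint angles; "qd": joint speeds; "joint_torque": joint torques, N m; "tool_pos": TCP position; "eef_rot": TCP orientation; "force": force on the tool from outside, world axes, zero at the start; "ft_torque": the same for the moment, N m; "opening": finger opening in mm; "grasp_force": force on a finger pad.
Only numpy, scipy, OpenCV 4.12 (cv2) and the standard library are available. Lean on these libraries where they do the work, as an engineer would, in place of code of your own. Each camera call takes 0.05 s, during which the arm holds its last target. There are 200 camera calls.

## Working session

There is one attempt and no reset: what is moved stays moved. The work goes in short steps, Python scripts to look and compute and a shell command to move; the robot and the scene stay as the last step left them, time stands still between calls to the robot, and variables do not carry over. Pictures are saved under pics/ and viewed, at most 10 in all, crops included, and the job is handed in when it is done.

```bash
ls; mkdir -p pics; cat > h.py <<'E'
import numpy as np, cv2
from scipy.spatial.transform import Rotation as R
from cell import get_obs, capture, camera_info, sign_off
def Rq(q): return R.from_quat([q[1],q[2],q[3],q[0]]).as_matrix()
def pose(name,o=None):
    c=camera_info(name)
    if name!='wrist': return c,np.array(c['pose'])
    o=o or get_obs(); T=np.eye(4); T[:3,:3]=Rq(o['eef_rot']); T[:3,3]=o['tool_pos']
    return c,T@np.array(c['tool_from_camera'])
def proj(P,c,T):
    p=(np.linalg.inv(T)@np.r_[P,1])[:3]; u=np.array([p[0],-p[1]])/-p[2]
    u=u*(1+c['k1']*(u@u)); f=192/np.tan(np.radians(c['fov_y']/2)); return np.array([c['cx'],c['cy']])+f*u
def ray(px,c,T):
    f=192/np.tan(np.radians(c['fov_y']/2)); d=(np.array(px,float)-[c['cx'],c['cy']])/f; u=d.copy()
    for _ in range(20): u=d/(1+c['k1']*(u@u))
    v=T[:3,:3]@np.array([u[0],-u[1],-1]); return T[:3,3],v/np.linalg.norm(v)
def atz(px,z,c,T):
    o,v=ray(px,c,T); return o+v*(z-o[2])/v[2]
def tri(rays):
    A=sum(np.eye(3)-np.outer(v,v) for o,v in rays); b=sum((np.eye(3)-np.outer(v,v))@o for o,v in rays); return np.linalg.solve(A,b)
E
python3 - <<'E'
from h import *
o=get_obs(); print(o); print(Rq(o['eef_rot']).round(3))
for n in('scene','top','wrist'):
    print(n,camera_info(n)); im=capture(n); cv2.imwrite(f'pics/{n}0.png',cv2.resize(im[:,:,::-1],(800,600),interpolation=2)); np.save(f'pics/{n}0',im)
E
python3 -m jog --help | head -30
```

```text
pics
{'t': 0.0, 'joint_positions': array([ 9.99991076e-01,  1.50958974e-01,  1.43804036e+00, -6.51447479e-07,
        1.55376860e+00, -1.34006482e-01]), 'qd': array([-1.61054619e-03, -1.40302070e-03, -2.47859860e-04, -3.89503353e-04,
       -8.74512407e-05, -7.41086655e-04]), 'joint_torque': array([-4.81993538e-05, -7.13037157e+01, -5.70871496e+01,  2.74197220e-05,
        8.81638087e-03,  3.34983838e-05]), 'tool_pos': array([243.24728259, 520.96825288, 404.08608079]), 'eef_rot': array([-2.02522043e-04,  2.16667265e-01,  9.76245333e-01, -5.51638327e-04]), 'force': array([ 0.49251416,  0.55258185, -1.12788656]), 'ft_torque': array([ 0.03524777, -0.05031871, -0.01474442]), 'grasp_force': 0.0, 'opening': 85.3385013992025}
[[-0.906  0.423 -0.001]
 [ 0.423  0.906 -0.001]
 [ 0.    -0.001 -1.   ]]
scene {'fov_y': 53.90996387517525, 'cx': 255.83446011950127, 'cy': 199.80406666157444, 'k1': 0.0063464068966610195, 'pose': array([[-4.28648678e-01, -6.57095975e-01,  6.20068698e-01,
         1.21679835e+03],
       [ 9.03250087e-01, -2.96495334e-01,  3.10209280e-01,
         3.54037661e+02],
    
[... 446 characters left out ...]
2640612e-01],
       [-2.53571235e-03,  4.56741005e-02,  9.98953175e-01,
         1.67949288e+03],
       [ 0.00000000e+00,  0.00000000e+00,  0.00000000e+00,
         1.00000000e+00]])}
wrist {'fov_y': 61.516575926779524, 'cx': 252.16224691070926, 'cy': 190.43942729665, 'k1': -0.03695934365761289, 'tool_from_camera': array([[ 6.27269770e-04,  9.59899079e-01,  2.80345083e-01,
         7.03287591e+01],
       [ 9.99999783e-01, -5.45042259e-04, -3.71271254e-04,
        -6.44776568e-01],
       [-2.03583018e-04,  2.80345255e-01, -9.59899212e-01,
         3.17608007e+01],
       [ 0.00000000e+00,  0.00000000e+00,  0.00000000e+00,
         1.00000000e+00]])}invalid input: not JSON, or not a number
```

View pics/scene0.png

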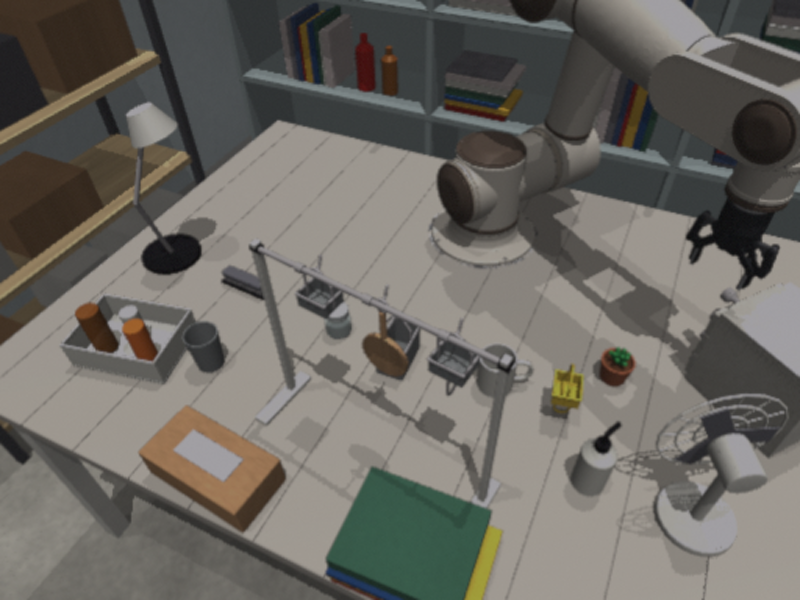

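View pics/top0.png

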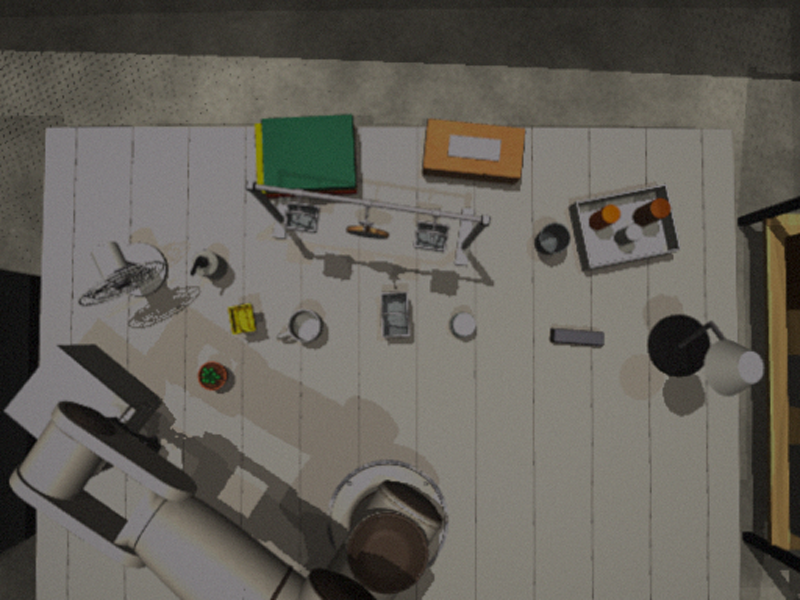

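The scene view shows the hooked tray at (452,360), with its wire J below. It is the tray on the robot's left (+y), and the plain tray and mirror hang on the other two hooks. The top view shows the caddy at about (397,315), with the jar at (463,323) and the mug at (305,325). Jog rows only shift and yaw, and the grasp wants a tilt, so I'll check what the arm does at its reach limit.

```bash
python3 -m jog '[[0,0,-1,0,1],[0,0,-1,0,1],[0,0,-1,0,1],[0,0,-1,0,1],[0,0,-1,0,1],[0,0,-1,0,1],[0,0,-1,0,1],[0,0,-1,0,1]]'
python3 -m jog '[[0,0,-1,0,1],[0,0,-1,0,1],[0,0,-1,0,1],[0,0,-1,0,1],[0,0,-1,0,1],[0,0,-1,0,1],[0,0,-1,0,1],[0,0,-1,0,1]]'
python3 -c "
from h import *
o=get_obs();print(o['joint_positions'].round(3),Rq(o['eef_rot']).round(3))"
```

```text
t: 0.82
tool_pos: [243.1, 520.7, 656.8]
eef_rot: [0.001, 0.217, 0.976, 0.002]
force: [0.3, 0.5, -0.8]
opening: 85.2
grasp_force: 0.0
t: 1.48
tool_pos: [226.6, 484.6, 830.6]
eef_rot: [0.002, 0.217, 0.976, 0.008]
force: [-0.6, -0.0, 1.4]
opening: 85.5
grasp_force: 0.0
[ 0.989  0.436  0.124  0.005  2.565 -0.141] [[-0.906  0.423  0.007]
 [ 0.423  0.906  0.016]
 [ 0.     0.017 -1.   ]]
```

```bash
for i in 1; do python3 -m jog '[[0,-1,-1,0,1],[0,-1,-1,0,1],[0,-1,-1,0,1],[0,-1,-1,0,1],[0,-1,-1,0,1],[0,-1,-1,0,1],[0,-1,-1,0,1],[0,-1,-1,0,1],[0,-1,-1,0,1],[0,-1,-1,0,1]]'; done
python3 -c "
from h import *
o=get_obs();print(o['joint_positions'].round(3),Rq(o['eef_rot']).round(3))"
```

```text
t: 2.32
tool_pos: [121.0, 273.2, 945.3]
eef_rot: [0.015, 0.217, 0.976, 0.032]
force: [0.3, 0.5, -0.5]
opening: 85.4
grasp_force: 0.0
[ 0.893  0.154  0.123  0.006  2.793 -0.235] [[-0.906  0.422  0.043]
 [ 0.424  0.904  0.057]
 [-0.015  0.07  -0.997]]
```

```bash
for i in 1; do python3 -m jog '[[0,-1,-1,0,1],[0,-1,-1,0,1],[0,-1,-1,0,1],[0,-1,-1,0,1],[0,-1,-1,0,1],[0,-1,-1,0,1],[0,-1,-1,0,1]]'; done
python3 -c "
from h import *
o=get_obs();print(o['joint_positions'].round(3),Rq(o['eef_rot']).round(3))"
```

```text
t: 2.9
tool_pos: [52.7, 225.6, 967.3]
eef_rot: [0.038, 0.216, 0.973, 0.07]
force: [0.6, -0.4, 0.7]
opening: 85.4
grasp_force: 0.0
[ 1.021  0.068  0.122 -0.075  2.794 -0.185] [[-0.904  0.416  0.103]
 [ 0.426  0.897  0.119]
 [-0.043  0.152 -0.987]]
```

```bash
for i in 1; do python3 -m jog '[[-0.3,-0.6,-1,0,1],[-0.3,-0.6,-1,0,1],[-0.3,-0.6,-1,0,1],[-0.3,-0.6,-1,0,1],[-0.3,-0.6,-1,0,1],[-0.3,-0.6,-1,0,1],[-0.3,-0.6,-1,0,1]]'; done
python3 -c "
from h import *
o=get_obs();print(o['joint_positions'].round(3),Rq(o['eef_rot']).round(3))"
```

```text
t: 3.48
tool_pos: [24.3, 174.9, 980.8]
eef_rot: [0.06, 0.216, 0.97, 0.098]
force: [-0.1, -0.2, 0.6]
opening: 85.1
grasp_force: 0.0
[ 1.030e+00 -2.000e-03  1.230e-01 -1.510e-01  2.794e+00 -2.500e-01] [[-0.9    0.407  0.158]
 [ 0.431  0.888  0.164]
 [-0.074  0.215 -0.974]]
```

The tool does tilt at the reach limit, and the tilt accumulates from call to call. Before choosing the tilt direction I'll measure the yaw of the caddy and the rail.

```bash
python3 - <<'E'
from h import *
im=np.load('pics/top0.npy')[105:225,155:315]
cv2.imwrite('pics/c1.png',cv2.resize(im[:,:,::-1],(800,600),interpolation=2))
E
```

```text
(no output)
```

View pics/c1.png

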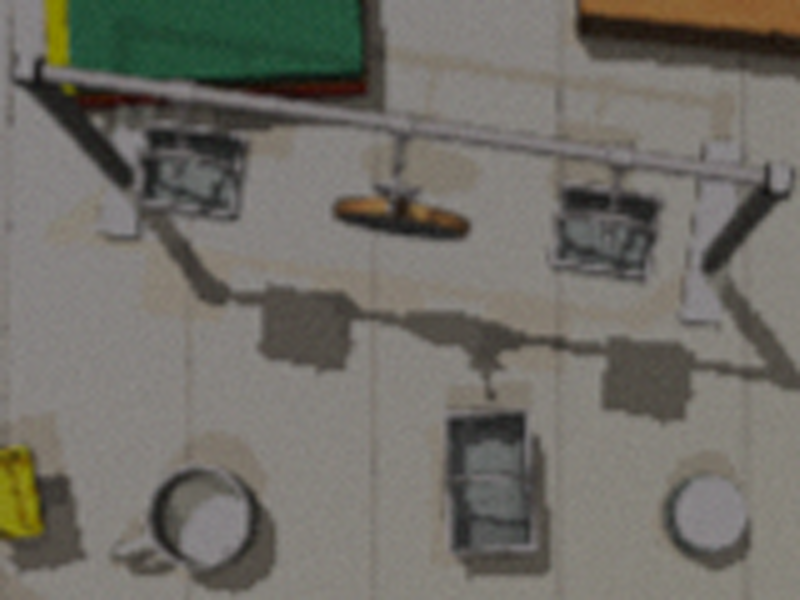

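```bash
python3 - <<'E'
from h import *
c,T=pose('top')
f=lambda u,v,z:atz((155+u/5-.4,105+v/5-.4),z,c,T)
C=[f(*p,75) for p in((447,413),(527,411),(537,548),(452,550))]
for p in C: print(p.round(1))
print('caddy',np.mean(C,0).round(1),'yaw',[np.degrees(np.arctan2(*(a-b)[1::-1])).round(1) for a,b in((C[0],C[3]),(C[1],C[2]))],np.degrees(np.arctan2(C[1][0]-C[0][0],-(C[1][1]-C[0][1])))*-1)
a,b=f(30,72,385),f(775,180,385); print('rod',a.round(1),b.round(1),np.linalg.norm(a-b),'yaw',np.degrees(np.arctan2((a-b)[0],(a-b)[1]))*-1, (a+b)/2)
d=(a-b)/np.linalg.norm(a-b); n=np.array([d[1],-d[0],0]); m=(a+b)/2
print('hook seat rail', (m+130*d-32*n).round(1),n)
print('tray',np.mean([f(*p,308) for p in((148,130),(247,140),(237,220),(137,205))],0))
E
```

```text
[540.9  15.4  75. ]
[542.5 -42.2  75. ]
[443.9 -49.6  75. ]
[442.3  11.4  75. ]
caddy [492.4 -16.3  75. ] yaw [np.float64(2.3), np.float64(4.3)] -1.6226815356477413
rod [720.6 258.1 385. ] [ 657.8 -178.6  385. ] 441.254707426805 yaw -8.173865773506897 [689.19384009  39.74007641 385.        ]
hook seat rail [676. 173. 385.] [ 0.98984119 -0.14217745  0.        ]
tray [673.8053888 171.6848461 308.       ]
```

```bash
python3 -m jog '[[-0.9,-0.7,-0.3,0,1],[-0.9,-0.7,-0.3,0,1],[-0.9,-0.7,-0.3,0,1],[-0.9,-0.7,-0.3,0,1],[-0.9,-0.7,-0.3,0,1],[-0.9,-0.7,-0.3,0,1],[-0.9,-0.7,-0.3,0,1],[-0.9,-0.7,-0.3,0,1],[-0.9,-0.7,-0.3,0,1],[-0.9,-0.7,-0.3,0,1]]'
python3 -c "
from h import *
o=get_obs();print(o['joint_positions'].round(3),Rq(o['eef_rot']).round(3))"
```

```text
t: 4.32
tool_pos: [144.5, 94.6, 984.9]
eef_rot: [0.079, 0.216, 0.967, 0.11]
force: [0.7, 0.7, -0.2]
opening: 85.0
grasp_force: 0.0
[-0.079 -0.023  0.123  0.605  2.794 -0.614] [[-0.894  0.401  0.2  ]
 [ 0.436  0.882  0.179]
 [-0.105  0.247 -0.963]]
```

```bash
python3 -m jog '[[0,-0.7,-0.8,0,1],[0,-0.7,-0.8,0,1],[0,-0.7,-0.8,0,1],[0,-0.7,-0.8,0,1],[0,-0.7,-0.8,0,1],[0,-0.7,-0.8,0,1],[0,-0.7,-0.8,0,1],[0,-0.7,-0.8,0,1],[0,-0.7,-0.8,0,1],[0,-0.7,-0.8,0,1]]'
python3 -c "
from h import *
o=get_obs();print(o['joint_positions'].round(3),Rq(o['eef_rot']).round(3))"
```

```text
t: 5.15
tool_pos: [126.0, 26.2, 994.0]
eef_rot: [0.112, 0.215, 0.961, 0.136]
force: [-0.2, -0.0, -0.0]
opening: 85.5
grasp_force: 0.0
[-1.181 -0.097  0.122  1.776  2.794 -0.541] [[-0.883  0.382  0.273]
 [ 0.443  0.871  0.213]
 [-0.156  0.309 -0.938]]
```

```bash
python3 -m jog '[[0.8,-0.5,-0.7,0,1],[0.8,-0.5,-0.7,0,1],[0.8,-0.5,-0.7,0,1],[0.8,-0.5,-0.7,0,1],[0.8,-0.5,-0.7,0,1],[0.8,-0.5,-0.7,0,1],[0.8,-0.5,-0.7,0,1],[0.8,-0.5,-0.7,0,1],[0.8,-0.5,-0.7,0,1],[0.8,-0.5,-0.7,0,1]]'
python3 -c "
from h import *
o=get_obs();print(o['joint_positions'].round(3),Rq(o['eef_rot']).round(3))"
```

```text
t: 5.98
tool_pos: [83.5, -32.4, 995.1]
eef_rot: [0.108, 0.215, 0.96, 0.146]
force: [-0.5, -1.3, -0.6]
opening: 85.3
grasp_force: 0.0
[-2.284 -0.112  0.123  2.996  2.786 -0.419] [[-0.885  0.38   0.27 ]
 [ 0.443  0.865  0.235]
 [-0.144  0.327 -0.934]]
```

```bash
python3 -m jog '[[-0.8,-1,0.8,0,1],[-0.8,-1,0.8,0,1],[-0.8,-1,0.8,0,1],[-0.8,-1,0.8,0,1],[-0.8,-1,0.8,0,1],[-0.8,-1,0.8,0,1],[-0.8,-1,0.8,0,1],[-0.8,-1,0.8,0,1],[-0.8,-1,0.8,0,1],[-0.8,-1,0.8,0,1]]'
python3 -c "
from h import *
o=get_obs();print(o['joint_positions'].round(3),Rq(o['eef_rot']).round(3))"
```

```text
t: 6.82
tool_pos: [138.0, -104.5, 953.0]
eef_rot: [0.128, 0.216, 0.956, 0.152]
force: [-0.2, -0.6, 0.2]
opening: 85.5
grasp_force: 0.0
[-1.467 -0.14   0.439  1.341  2.792 -1.304] [[-0.874  0.374  0.311]
 [ 0.452  0.86   0.236]
 [-0.179  0.346 -0.921]]
```

```bash
python3 -m jog '[[-0.5,-1,0.8,0,1],[-0.5,-1,0.8,0,1],[-0.5,-1,0.8,0,1],[-0.5,-1,0.8,0,1],[-0.5,-1,0.8,0,1],[-0.5,-1,0.8,0,1],[-0.5,-1,0.8,0,1],[-0.5,-1,0.8,0,1],[-0.5,-1,0.8,0,1],[-0.5,-1,0.8,0,1]]'
python3 -c "
from h import *
o=get_obs();print(o['joint_positions'].round(3),Rq(o['eef_rot']).round(3))"
```

```text
t: 7.65
tool_pos: [217.5, -333.8, 698.4]
eef_rot: [0.126, 0.218, 0.955, 0.157]
force: [0.9, 0.8, -0.1]
opening: 85.6
grasp_force: 0.0
[-1.327 -0.13   1.151  0.475  2.239 -2.174] [[-0.874  0.376  0.309]
 [ 0.455  0.856  0.245]
 [-0.172  0.355 -0.919]]
```

```bash
for i in 1; do python3 -m jog '[[0.5,0.8,-1,0,1],[0.5,0.8,-1,0,1],[0.5,0.8,-1,0,1],[0.5,0.8,-1,0,1],[0.5,0.8,-1,0,1],[0.5,0.8,-1,0,1],[0.5,0.8,-1,0,1],[0.5,0.8,-1,0,1],[0.5,0.8,-1,0,1],[0.5,0.8,-1,0,1]]'; done
python3 -c "
from h import *
o=get_obs();print(o['joint_positions'].round(3),Rq(o['eef_rot']).round(3))"
```

```text
t: 8.48
tool_pos: [120.1, -163.3, 971.3]
eef_rot: [0.149, 0.218, 0.952, 0.157]
force: [-0.1, 0.7, 1.0]
opening: 85.3
grasp_force: 0.0
[-1.618  0.013  0.23   1.646  2.793 -1.135] [[-0.861  0.368  0.352]
 [ 0.461  0.856  0.234]
 [-0.215  0.364 -0.906]]
```

```bash
cat > kin.py <<'E'
from h import *
from scipy.optimize import least_squares
def fk(q,p):
    a,h,L1,e,L2,d=p
    Ry=lambda t:R.from_euler('y',t).as_matrix(); Rz=lambda t:R.from_euler('z',t).as_matrix()
    A=Rz(q[0])@Ry(q[1]); x=np.array([0,0,h])+Rz(q[0])@[a,0,0]+A@[0,0,L1]
    A=A@Ry(q[2]); x=x+A@[e,0,L2]
    A=A@Rz(q[3])@Ry(q[4]); x=x+A@[0,0,d]
    return x,A@Rz(q[5])
D=[([1,.151,1.438,0,1.5538,-.134],[243.2,521,404.1]),([.989,.436,.124,.005,2.565,-.141],[226.6,484.6,830.6]),([.893,.154,.123,.006,2.793,-.235],[121,273.2,945.3]),([1.021,.068,.122,-.075,2.794,-.185],[52.7,225.6,967.3]),([-.079,-.023,.123,.605,2.794,-.614],[144.5,94.6,984.9]),([-1.181,-.097,.122,1.776,2.794,-.541],[126,26.2,994]),([-1.467,-.14,.439,1.341,2.792,-1.304],[138,-104.5,953]),([-1.327,-.13,1.151,.475,2.239,-2.174],[217.5,-333.8,698.4]),([-1.618,.013,.23,1.646,2.793,-1.135],[120.1,-163.3,971.3])]
s=least_squares(lambda p:np.concatenate([fk(q,p)[0]-x for q,x in D]),[0,300,400,0,400,100],loss='soft_l1')
P=s.x
if __name__=='__main__':
    print(P.round(1),s.fun.reshape(-1,3).round(0)); print(fk(D[-1][0],P)[1].round(3))
E
python3 kin.py
```

```text
[ 36.9 368.1 465.7  51.2 508.7 364.4] [[ 89.  -4.  -1.]
 [ 77. -22.  -1.]
 [ 81. -21.  -5.]
 [ 97.   1.  -5.]
 [ 56. -40.  -1.]
 [ -5.  -0.   3.]
 [ -7.  21.  12.]
 [  1.  -1.  19.]
 [ -2.  34.  14.]]
[[-0.368 -0.86   0.352]
 [-0.855  0.462  0.235]
 [-0.365 -0.215 -0.906]]
```

```bash
python3 - <<'E'
s=open('kin.py').read()
s=s.replace("a,h,L1,e,L2,d=p","a,h,L1,e,L2,d,b,g,ky=p").replace("A@[0,0,L1]","A@[0,b,L1]").replace("A@[e,0,L2]","A@[e,0,L2]").replace("A=A@Rz(q[3])@Ry(q[4]); x=x+A@[0,0,d]","A=A@Rz(q[3]); x=x+A@[0,ky,0]; A=A@Ry(q[4]); x=x+A@[g,0,d]").replace("400,100]","400,100,0,0,0]")
open('kin.py','w').write(s)
E
python3 kin.py
```

```text
[3.000e-01 1.622e+02 4.773e+02 7.080e+01 4.996e+02 1.500e+02 7.670e+01
 3.000e-01 0.000e+00] [[ 0. -0.  0.]
 [-0.  0. -0.]
 [-0. -0.  0.]
 [-0. -0.  0.]
 [ 0. -0. -0.]
 [-0.  0.  0.]
 [ 0.  0.  0.]
 [ 0. -0. -0.]
 [-0. -0. -0.]]
[[-0.368 -0.86   0.352]
 [-0.855  0.462  0.235]
 [-0.365 -0.215 -0.906]]
```

```bash
cat > sim.py <<'E'
from kin import *
lo=np.array([-2.8,-.68,.12,-1.39,.16,-2.81]);hi=np.array([2.8,2.1,2.68,4.53,2.79,2.81])
v=np.array([1.89,1.89,2.22,3.01,3.01,3.01])*.7/12
OFF=R.from_euler('z',-np.pi/2).as_matrix()  # tool = fk*OFF
def F(q): x,A=fk(q,P); return x,A@OFF.T if 0 else A@OFFm
OFFm=None
def setoff():
    global OFFm
    A=fk(D[-1][0],P)[1]; M=Rq([.149,.218,.952,.157]); OFFm=A.T@M
setoff()
def call(q,row,n,w=300.,damp=.01):
    x0,A0=F(q); T=x0+A0@(np.array(row[:3])*250); At=A0@R.from_euler('z',row[3]*np.pi/4).as_matrix()
    xc=x0.copy(); 
    for _ in range(n):
        d=T-xc; l=np.linalg.norm(d); xn=xc+d*min(1,41.7/max(l,1e-9))
        rv=R.from_matrix(F(q)[1].T@At).as_rotvec(); 
        f=lambda z:np.r_[F(z)[0]-xn, w*R.from_matrix(F(z)[1].T@At).as_rotvec(), damp*w*(z-q)]
        q=least_squares(f,np.clip(q,np.maximum(lo,q-v)+1e-6,np.minimum(hi,q+v)-1e-6),bounds=(np.maximum(lo,q-v)-1e-5,np.minimum(hi,q+v)+1e-5)).x
        xc=F(q)[0]
    return q
if __name__=='__main__':
    D2=[([1.03,-.002,.123,-.151,2.79,-.25],None)]
    starts=[([.989,.436,.124,.005,2.565,-.141],[0,-1,-1,0],10),([.893,.154,.123,.006,2.789,-.235],[0,-1,-1,0],7),([1.021,.068,.122,-.075,2.789,-.185],[-.3,-.6,-1,0],7),([1.03,-.002,.123,-.151,2.789,-.25],[-.9,-.7,-.3,0],10),([-.079,-.023,.123,.605,2.789,-.614],[0,-.7,-.8,0],10),([-1.181,-.097,.122,1.776,2.789,-.541],[.8,-.5,-.7,0],10),([-1.327,-.13,1.151,.475,2.239,-2.174],[.5,.8,-1,0],10)]
    real=["tilt .043 .057","q 1.021 .068 t .103 .119","1.03 -.002 .123 -.151 t .158 .164","-.079 -.023 .123 .605 t .2 .179","-1.181 -.097 .122 1.776 t .273 .213","-2.284 -.112 3.0 t .27 .235","-1.618 .013 .23 1.646 t .352 .234"]
    for w in(300,1000):
        for s,r in zip(starts,real):
            q=call(np.array(s[0]),s[1],s[2],w); x,A=F(q); print(w,q.round(3),A[:2,2].round(3),'|',r)
E
time python3 sim.py
```

```text
300 [ 0.851  0.124  0.136  0.027  2.79  -0.257] [0.053 0.074] | tilt .043 .057
300 [ 0.608 -0.158  0.338  0.055  2.79  -0.471] [0.128 0.111] | q 1.021 .068 t .103 .119
300 [ 0.476 -0.149  0.252  0.178  2.79  -0.48 ] [0.185 0.163] | 1.03 -.002 .123 -.151 t .158 .164
300 [-0.073 -0.152  0.292  0.428  2.79  -0.782] [0.189 0.129] | -.079 -.023 .123 .605 t .2 .179
300 [-1.182 -0.074  0.12   1.758  2.79  -0.56 ] [0.272 0.227] | -1.181 -.097 .122 1.776 t .273 .213
300 [-2.284 -0.07   0.12   3.053  2.79  -0.371] [0.277 0.274] | -2.284 -.112 3.0 t .27 .235
300 [-1.639  0.009  0.241  1.62   2.79  -1.176] [0.36  0.224] | -1.618 .013 .23 1.646 t .352 .234
1000 [ 0.859  0.091  0.236  0.015  2.79  -0.261] [0.012 0.021] | tilt .043 .057
1000 [ 0.654 -0.19   0.458  0.057  2.79  -0.425] [0.054 0.065] | q 1.021 .068 t .103 .119
1000 [ 0.557 -0.18   0.362  0.142  2.79  -0.438] [0.114 0.128] | 1.03 -.002 .123 -.151 t .158 .164
1000 [-0.073 -0.162  0.314  0.534  2.79  -0.684] [0.163 0.163] | -.079 -.023 .123 .605 t .2 .179
1000 [-0.801 -0.162  0.353  0.947  2.79  -1.01 ] [0.214 0.18 ] | -1.181 -.097 .122 1.776 t .273 .213
1000 [-2.284 -0.101  0.12   2.944  2.79  -0.473] [0.284 0.224] | -2.284 -.112 3.0 t .27 .235
1000 [-1.511  0.029  0.222  1.544  2.79  -1.132] [0.33  0.243] | -1.618 .013 .23 1.646 t .352 .234
real	0m2.346s
user	0m2.746s
sys	0m0.084s
```

```bash
cat > plan.py <<'E'
from sim import *
import sys
from multiprocessing import Pool
q0=get_obs()['joint_positions']; q0=np.clip(q0,lo+1e-4,hi-1e-4); N=int(sys.argv[1])
def job(seed):
    r=np.random.default_rng(seed); rows=[]; q=q0
    for k in range(N):
        row=np.r_[r.uniform(-1,1,3).round(1),0]
        q=call(q,row,10); rows.append(row[:3])
    t=F(q)[1][:2,2]; return np.linalg.norm(t-[.57,0]),t.round(3),q.round(2),np.array(rows).tolist()
with Pool() as p: res=p.map(job,range(int(sys.argv[2])),chunksize=4)
res.sort(key=lambda a:a[0])
for x in res[:5]: print(x)
E
nproc; time timeout 500 python3 plan.py 3 300
```

```text
4
(np.float64(0.036110527695734224), array([ 0.557, -0.034]), array([-2.66, -0.16,  0.89,  0.98,  2.79, -2.81]), [[0.6, -0.9, -0.4], [-0.8, -0.4, -0.9], [0.9, 0.6, -0.0]])
(np.float64(0.041745859545013815), array([0.556, 0.039]), array([-2.45,  0.26,  0.12,  1.91,  2.79, -1.63]), [[0.8, -0.7, 0.2], [-0.3, 0.0, -0.4], [0.4, -0.2, -0.6]])
(np.float64(0.07183430954647572), array([ 0.509, -0.038]), array([-2.64,  0.09,  0.59,  0.94,  2.79, -2.81]), [[0.5, -0.9, -1.0], [0.5, -0.4, 0.2], [0.6, 0.5, -0.8]])
(np.float64(0.07592148597012197), array([0.531, 0.065]), array([-2.32,  0.29,  0.12,  1.67,  2.79, -1.79]), [[-0.7, -1.0, -0.6], [-0.3, -1.0, -0.6], [1.0, 0.6, -0.8]])
(np.float64(0.0767015514081125), array([0.589, 0.074]), array([-2.15,  0.4 ,  0.12,  1.43,  2.67, -1.9 ]), [[0.7, -1.0, -0.5], [-0.8, 0.4, -0.4], [0.1, -0.9, -0.4]])
real	0m25.524s
user	1m37.604s
sys	0m0.131s
```

```bash
cat > show.py <<'E'
from sim import *
import sys,json
q=np.clip(get_obs()['joint_positions'],lo+1e-4,hi-1e-4)
for r in json.loads(sys.argv[1]):
    q=call(q,np.array(r+[0]*(4-len(r))),10); x,A=F(q); print(q.round(2),x.round(0),'gp',(x+155*A[:,2]).round(0),A[:2,2].round(3),'y',A[:,1].round(2))
E
python3 show.py '[[0.8,-0.7,0.2],[-0.3,0,-0.4],[0.4,-0.2,-0.6]]'; python3 show.py '[[0.7,-1.0,-0.5],[-0.8,0.4,-0.4],[0.1,-0.9,-0.4]]'
```

```text
[-2.26 -0.22  0.94  0.59  2.79 -2.81] [ -56. -233.  825.] gp [   7. -205.  686.] [0.402 0.185] y [0.4  0.84 0.35]
[-2.09  0.08  0.37  1.34  2.79 -1.89] [ -24. -295.  926.] gp [  47. -276.  789.] [0.457 0.121] y [0.41 0.85 0.33]
[-2.45  0.26  0.12  1.91  2.79 -1.63] [-154. -290.  937.] gp [ -68. -284.  809.] [0.556 0.039] y [0.42 0.85 0.32]
[-2.28  0.27  0.12  1.84  2.79 -1.58] [-111. -322.  932.] gp [ -27. -304.  803.] [0.54  0.118] y [0.37 0.86 0.36]
[-2.01  0.19  0.12  1.73  2.64 -1.43] [  24. -294.  964.] gp [ 112. -278.  837.] [0.569 0.102] y [0.37 0.86 0.36]
[-2.15  0.4   0.12  1.43  2.67 -1.9 ] [-115. -444.  881.] gp [ -24. -433.  756.] [0.589 0.074] y [0.37 0.86 0.35]
```

```bash
python3 -m jog '[[0.7,-1,-0.5,0,1],[0.7,-1,-0.5,0,1],[0.7,-1,-0.5,0,1],[0.7,-1,-0.5,0,1],[0.7,-1,-0.5,0,1],[0.7,-1,-0.5,0,1],[0.7,-1,-0.5,0,1],[0.7,-1,-0.5,0,1],[0.7,-1,-0.5,0,1],[0.7,-1,-0.5,0,1]]'
python3 -c "
from h import *
o=get_obs();print(o['joint_positions'].round(3),Rq(o['eef_rot']).round(3))"; python3 plan.py 1 250
```

```text
t: 9.32
tool_pos: [-0.0, -310.0, 944.9]
eef_rot: [0.206, 0.226, 0.94, 0.153]
force: [-0.2, -0.2, -0.4]
opening: 85.5
grasp_force: 0.0
[-1.992  0.219  0.122  1.729  2.795 -1.422] [[-0.813  0.361  0.456]
 [ 0.487  0.851  0.195]
 [-0.317  0.381 -0.868]]
(np.float64(0.05912369987743217), array([0.521, 0.033]), array([-2.39,  0.43,  0.12,  1.28,  2.79, -2.26]), [[0.8, -0.8, -0.5]])
(np.float64(0.07094286029375854), array([0.508, 0.034]), array([-2.4 ,  0.41,  0.16,  1.19,  2.79, -2.36]), [[1.0, -0.9, -0.8]])
(np.float64(0.0731781477384399), array([0.625, 0.048]), array([-2.53,  0.34,  0.12,  1.97,  2.79, -1.68]), [[0.9, -0.4, -0.5]])
(np.float64(0.08806407309910687), array([0.507, 0.062]), array([-2.34,  0.44,  0.12,  1.2 ,  2.79, -2.29]), [[0.7, -0.9, -0.5]])
(np.float64(0.09222178125440182), array([0.499, 0.059]), array([-2.5 , -0.13,  0.84,  0.81,  2.79, -2.81]), [[0.9, 0.0, 0.1]])
```

```bash
python3 -m jog '[[0.9,-0.6,-0.5,0,1],[0.9,-0.6,-0.5,0,1],[0.9,-0.6,-0.5,0,1],[0.9,-0.6,-0.5,0,1],[0.9,-0.6,-0.5,0,1],[0.9,-0.6,-0.5,0,1],[0.9,-0.6,-0.5,0,1],[0.9,-0.6,-0.5,0,1],[0.9,-0.6,-0.5,0,1]]'
python3 -c "
from h import *
o=get_obs();print(o['joint_positions'].round(3),Rq(o['eef_rot']).round(3))"; python3 plan.py 1 250
```

```text
t: 10.07
tool_pos: [-150.3, -402.1, 886.8]
eef_rot: [0.247, 0.236, 0.931, 0.126]
force: [-0.4, -0.1, 0.3]
opening: 85.4
grasp_force: 0.0
[-2.229  0.37   0.122  1.459  2.794 -1.931] [[-0.767  0.378  0.519]
 [ 0.503  0.856  0.118]
 [-0.4    0.351 -0.847]]
(np.float64(0.016289288870015642), array([ 0.554, -0.004]), array([-2.5 ,  0.46,  0.12,  1.32,  2.79, -2.32]), [[0.6, -0.3, -0.8]])
(np.float64(0.020700986100162456), array([0.584, 0.015]), array([-2.63, -0.21,  1.  ,  0.92,  2.79, -2.81]), [[0.9, 0.8, 0.4]])
(np.float64(0.026330035232120616), array([ 0.587, -0.02 ]), array([-2.68, -0.09,  0.86,  0.95,  2.79, -2.81]), [[0.9, 0.6, 0.2]])
(np.float64(0.027575758237819162), array([ 0.577, -0.027]), array([-2.55,  0.43,  0.12,  1.49,  2.79, -2.19]), [[0.6, -0.1, -0.4]])
(np.float64(0.030502860008345605), array([0.6  , 0.001]), array([-2.66, -0.1 ,  0.9 ,  0.94,  2.79, -2.81]), [[1.0, 0.6, 0.3]])
```

```bash
python3 -m jog '[[0.6,-0.2,-0.6,0,1],[0.6,-0.2,-0.6,0,1],[0.6,-0.2,-0.6,0,1],[0.6,-0.2,-0.6,0,1],[0.6,-0.2,-0.6,0,1],[0.6,-0.2,-0.6,0,1],[0.6,-0.2,-0.6,0,1],[0.6,-0.2,-0.6,0,1],[0.6,-0.2,-0.6,0,1],[0.6,-0.2,-0.6,0,1]]'
python3 -c "
from h import *
o=get_obs();print(o['joint_positions'].round(3),Rq(o['eef_rot']).round(3))"
```

```text
t: 10.9
tool_pos: [-281.2, -410.4, 841.8]
eef_rot: [0.269, 0.247, 0.927, 0.093]
force: [0.2, -0.9, -0.2]
opening: 85.5
grasp_force: 0.0
[-2.427  0.461  0.122  1.282  2.794 -2.294] [[-0.734  0.407  0.544]
 [ 0.507  0.861  0.04 ]
 [-0.452  0.305 -0.838]]
```

```bash
python3 - <<'E'
from sim import *
q=np.clip(get_obs()['joint_positions'],lo+1e-4,hi-1e-4)
for tgt in([-90,-500,700],[130,-450,600],[330,-280,560],[370,-60,500]):
    x,A=F(q); d=A.T@(np.array(tgt)-x)/250; d=d/max(1,abs(d).max()); d=d.round(2)
    q=call(q,np.r_[d,0],10); x,A=F(q); print(d,q.round(2),x.round(0),A[:2,2].round(3))
E
```

```text
[-0.48 -0.17  0.88] [-2.04  0.13  0.92  0.68  2.29 -2.68] [ -90. -500.  700.] [0.545 0.035]
[-0.36  0.41  0.82] [-1.64 -0.09  1.35  0.61  1.9  -2.48] [ 129. -450.  600.] [0.545 0.035]
[-0.17  0.87  0.59] [-1.06 -0.28  1.58  0.52  1.57 -2.04] [ 329. -279.  561.] [0.545 0.035]
[0.44 0.75 0.32] [-0.49 -0.48  1.83  0.3   1.3  -1.54] [369. -59. 500.] [0.545 0.035]
```

```bash
python3 -m jog '[[-0.48,-0.17,0.88,0,1],[-0.48,-0.17,0.88,0,1],[-0.48,-0.17,0.88,0,1],[-0.48,-0.17,0.88,0,1],[-0.48,-0.17,0.88,0,1],[-0.48,-0.17,0.88,0,1],[-0.48,-0.17,0.88,0,1],[-0.48,-0.17,0.88,0,1]]' | grep pos
python3 -m jog '[[-0.36,0.41,0.82,0,1],[-0.36,0.41,0.82,0,1],[-0.36,0.41,0.82,0,1],[-0.36,0.41,0.82,0,1],[-0.36,0.41,0.82,0,1],[-0.36,0.41,0.82,0,1],[-0.36,0.41,0.82,0,1],[-0.36,0.41,0.82,0,1]]'| grep pos
python3 -m jog '[[-0.17,0.87,0.59,0,1],[-0.17,0.87,0.59,0,1],[-0.17,0.87,0.59,0,1],[-0.17,0.87,0.59,0,1],[-0.17,0.87,0.59,0,1],[-0.17,0.87,0.59,0,1],[-0.17,0.87,0.59,0,1],[-0.17,0.87,0.59,0,1]]'| grep pos
python3 -c "
from h import *
o=get_obs();print(o['t'],o['joint_positions'].round(3),Rq(o['eef_rot']).round(3))"
```

```text
tool_pos: [-86.8, -499.8, 696.1]
tool_pos: [129.9, -447.0, 599.3]
tool_pos: [329.6, -274.7, 561.4]
12.9 [-1.053 -0.282  1.58   0.515  1.571 -2.034] [[-0.735  0.404  0.544]
 [ 0.504  0.863  0.04 ]
 [-0.453  0.304 -0.838]]
```

```bash
python3 - <<'E'
from sim import *
q=np.clip(get_obs()['joint_positions'],lo+1e-4,hi-1e-4)
for tgt,yw in(([350,-60,400],-.75),([330,-29,320],0),([372,-24,192],0)):
    x,A=F(q); d=A.T@(np.array(tgt)-x)/250; d=d/max(1,abs(d).max()); d=d.round(2)
    q=call(q,np.r_[d,yw],10); x,A=F(q); print(d,yw,q.round(2),x.round(0),A[:2,2].round(3),A[:,1].round(3))
E
```

```text
[0.67 0.58 0.62] -0.75 [-0.52 -0.52  2.05  0.34  1.14 -2.23] [350. -59. 400.] [0.544 0.039] [-0.072  0.997 -0.   ]
[0.23 0.13 0.23] 0 [-0.45 -0.55  2.23  0.33  0.98 -2.21] [331. -28. 320.] [0.544 0.039] [-0.072  0.997 -0.   ]
[0.14 0.   0.52] 0 [-0.37 -0.25  2.33  0.45  0.57 -2.33] [372. -25. 192.] [0.544 0.039] [-0.072  0.997 -0.   ]
```

```bash
python3 -m jog '[[0.67,0.58,0.62,-0.75,1],[0.67,0.58,0.62,-0.75,1],[0.67,0.58,0.62,-0.75,1],[0.67,0.58,0.62,-0.75,1],[0.67,0.58,0.62,-0.75,1],[0.67,0.58,0.62,-0.75,1],[0.67,0.58,0.62,-0.75,1],[0.67,0.58,0.62,-0.75,1],[0.67,0.58,0.62,-0.75,1]]' | grep pos
python3 -m jog '[[0.23,0.13,0.23,0,1],[0.23,0.13,0.23,0,1],[0.23,0.13,0.23,0,1],[0.23,0.13,0.23,0,1],[0.23,0.13,0.23,0,1]]'
python3 - <<'E'
from h import *
o=get_obs();print(o['t'],o['joint_positions'].round(3),Rq(o['eef_rot']).round(3),o['tool_pos'])
np.savez('w1',p=o['tool_pos'],q=o['eef_rot'])
im=capture('wrist'); cv2.imwrite('pics/w1.png',cv2.resize(im[:,:,::-1],(800,600),interpolation=2))
E
```

```text
tool_pos: [348.7, -61.0, 399.6]
t: 14.07
tool_pos: [330.4, -30.7, 321.6]
eef_rot: [0.285, -0.032, 0.958, 0.01]
force: [0.6, 0.3, 0.4]
opening: 85.5
grasp_force: 0.0
14.0667 [-0.455 -0.551  2.224  0.335  0.981 -2.211] [[-0.836 -0.067  0.545]
 [-0.056  0.998  0.037]
 [-0.547  0.    -0.837]] [330.35137031 -30.71560144 321.63501437]
```

View pics/w1.png

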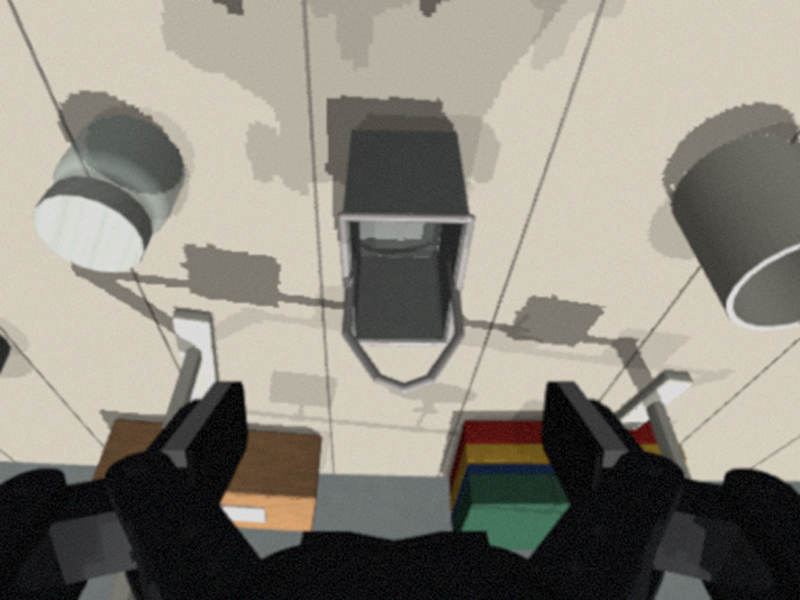

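```bash
python3 - <<'E'
from h import *
d=np.load('w1.npz'); c,T=pose('wrist',dict(tool_pos=d['p'],eef_rot=d['q']))
g=lambda u,v,z:atz(((u+.5)*.64-.5,(v+.5)*.64-.5),z,c,T)
for n,p in dict(nl=(339,216,75),nr=(473,216,75),bl=(350,130,0),br=(457,130,0),fl=(352,341,75),fr=(450,341,75),peak=(404,384,137)).items(): print(n,g(*p).round(1))
A=Rq(d['q']); print('gp now',(d['p']+155*A[:,2]).round(1))
# target gp
E
```

```text
nl [442.3 -49.7  75. ]
nr [438.1  12.4  75. ]
bl [442.8 -48.9   0. ]
br [438.7  11.3   0. ]
fl [541.2 -43.2  75. ]
fr [537.2  16.8  75. ]
peak [486.3 -16.6 137. ]
gp now [414.9 -24.9 191.8]
```

```bash
python3 -m jog '[[0.14,0.016,0.1,0,1],[0.14,0.016,0.25,0,1],[0.14,0.016,0.4,0,1],[0.14,0.016,0.48,0,1],[0.14,0.016,0.52,0,1],[0.14,0.016,0.547,0,1],[0.14,0.016,0.547,0,1],[0.14,0.016,0.547,0,1]]'
python3 - <<'E'
from h import *
o=get_obs(); A=Rq(o['eef_rot']); print(A.round(3),o['tool_pos']+155*A[:,2])
im=capture('wrist'); cv2.imwrite('pics/w2.png',cv2.resize(im[:,:,::-1],(800,600),interpolation=2))
E
```

```text
t: 14.78
tool_pos: [375.1, -22.7, 186.8]
eef_rot: [0.284, -0.033, 0.958, 0.01]
force: [0.5, 0.4, -0.0]
opening: 85.6
grasp_force: 0.0
[[-0.836 -0.069  0.544]
 [-0.057  0.998  0.038]
 [-0.546  0.001 -0.838]] [459.45315553 -16.78019336  56.9560682 ]
```

View pics/w2.png

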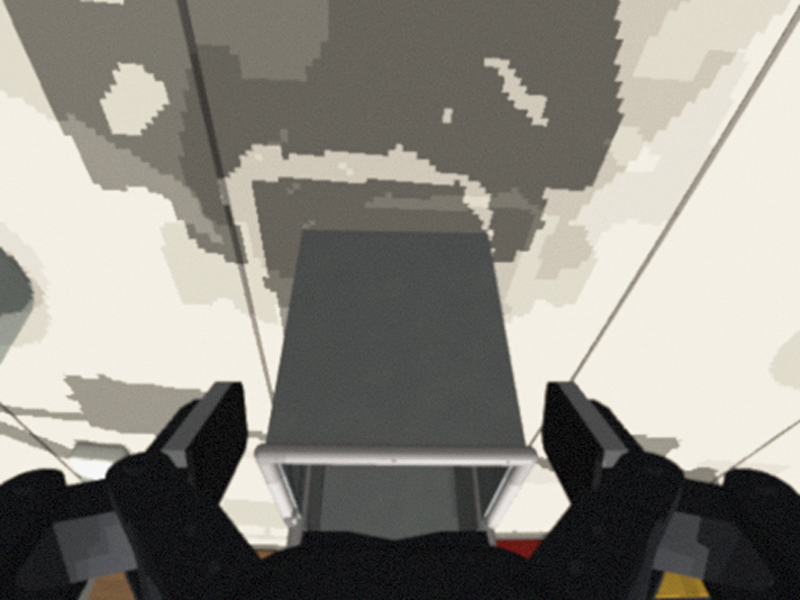

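The fingers stand either side of the caddy's near end, pads at columns 243 and 545 with the box centred between them at about 396. Now I'll close them.

```bash
python3 -m jog '[[0,0,0,0,0],[0,0,0,0,0],[0,0,0,0,0],[0,0,0,0,0],[0,0,0,0,0],[0,0,0,0,0],[0,0,0,0,0]]'
python3 -c "
from h import *
print(get_obs()['force'])"
```

```text
t: 15.42
tool_pos: [374.6, -22.3, 187.0]
eef_rot: [0.285, -0.033, 0.958, 0.01]
force: [-9.4, -0.7, 13.8]
opening: 59.5
grasp_force: 63.0
[-9.37928861 -0.73300107 13.82034962]
```

```bash
python3 -m jog '[[-0.022,0,-0.034,0,0],[-0.044,0,-0.067,0,0],[-0.087,0,-0.134,0,0],[-0.13,0,-0.2,0,0],[-0.17,0,-0.27,0,0],[-0.22,0,-0.34,0,0],[-0.26,0,-0.4,0,0],[-0.28,0,-0.43,0,0],[-0.28,0,-0.43,0,0],[-0.28,0,-0.43,0,0]]'
python3 - <<'E'
from h import *
o=get_obs(); A=Rq(o['eef_rot']); d=A.T@(np.array([485,177,315])-o['tool_pos'])/250; print(o['force'],o['ft_torque'],d.round(3),A.round(3))
E
```

```text
t: 16.25
tool_pos: [374.3, -22.2, 313.6]
eef_rot: [0.284, -0.033, 0.958, 0.011]
force: [-0.7, -0.0, -2.7]
opening: 59.6
grasp_force: 65.1
[-0.66504851 -0.0341988  -2.74244655] [-0.05007596  0.60174912 -0.03988673] [-0.419  0.764  0.267] [[-0.837 -0.069  0.543]
 [-0.057  0.998  0.039]
 [-0.545  0.001 -0.839]]
```

```bash
python3 -m jog '[[-0.05,0.09,0.03,0,0],[-0.11,0.2,0.07,0,0],[-0.17,0.31,0.11,0,0],[-0.23,0.42,0.15,0,0],[-0.29,0.53,0.19,0,0],[-0.35,0.64,0.225,0,0],[-0.4,0.72,0.255,0,0],[-0.42,0.764,0.267,0,0],[-0.42,0.764,0.267,0,0],[-0.42,0.764,0.267,0,0]]'
python3 - <<'E'
from h import *
o=get_obs(); A=Rq(o['eef_rot']); print(A.round(3))
im={n:capture(n) for n in('scene','top')}
L=o['tool_pos']+np.array([115.4,6,-50]); H=np.array([675,172,225])
for n in im:
    np.save(f'pics/{n}1',im[n]); c,T=pose(n); a,b=proj(L,c,T),proj(H,c,T); print(n,a,b)
    m=(a+b)/2; w,h=(64,48); x0,y0=int(m[0]-w/2),int(m[1]-h/2); print('crop',x0,y0)
    cv2.imwrite(f'pics/{n}1c.png',cv2.resize(im[n][y0:y0+h,x0:x0+w,::-1],(768,576),interpolation=2))
E
```

```text
t: 17.08
tool_pos: [485.1, 177.3, 313.6]
eef_rot: [0.282, -0.034, 0.959, 0.011]
force: [-0.9, -0.2, -3.4]
opening: 59.3
grasp_force: 65.7
[[-0.838 -0.071  0.541]
 [-0.059  0.997  0.039]
 [-0.542  0.001 -0.84 ]]
scene [304.85719634 218.85625013] [289.07552604 248.09241374]
crop 264 209
top [190.87952179 164.53225611] [196.05461473 143.32205089]
crop 161 129
```

View pics/scene1c.png

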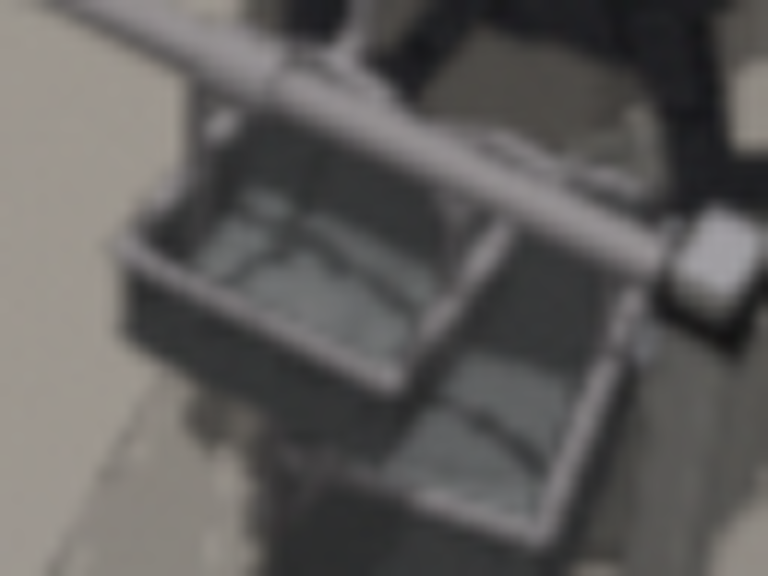

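View pics/top1c.png

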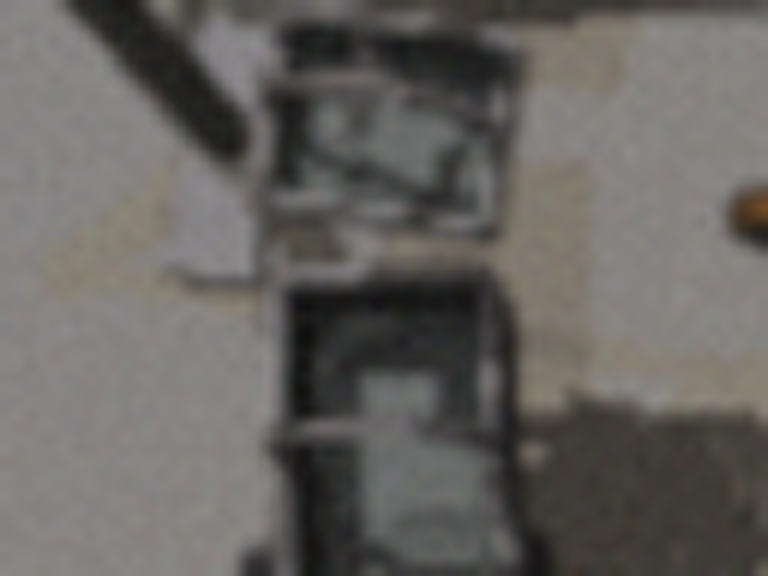

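```bash
cat > ov.py <<'E'
from h import *
def model(L,yc,H,yt):
    Rz=lambda d:R.from_euler('z',d,degrees=True).as_matrix()
    box=lambda x,y:[[-x,-y],[x,-y],[x,y],[-x,y],[-x,-y]]
    cad=[np.array([[a,b,-62] for a,b in box(50,30)]),np.array([[0,-28.5,-62],[0,-28.5,-31],[0,0,0],[0,28.5,-31],[0,28.5,-62]]),np.array([[a,b,-137] for a,b in box(50,30)])]
    tr=[np.array([[a,b,83] for a,b in box(25,30)]),np.array([[a,b,55] for a,b in box(25,30)]),np.array([[14,0,55],[14,0,8],[0,0,-2.5],[-14,0,8],[-18,0,24]])]
    return [l@Rz(yc).T+L for l in cad],[l@Rz(yt).T+H for l in tr]
def overlay(ims,L,yc,H,yt,out,S=8,w=50,h=70):
    o=[]
    for n,im in ims.items():
        c,T=pose(n); m=(proj(L+[0,0,-40],c,T)+proj(H,c,T))/2; x0,y0=(m-[w/2,h/2]).astype(int)
        v=cv2.resize(im[y0:y0+h,x0:x0+w,::-1],(w*S,h*S),interpolation=2); v=cv2.convertScaleAbs(v,alpha=1.5)
        for ls,col in zip(model(L,yc,H,yt),((0,255,0),(0,0,255))):
            for l in ls: cv2.polylines(v,[np.int32([(proj(p,c,T)-[x0,y0]+.5)*S-.5 for p in l])],False,col,1,cv2.LINE_AA)
        print(n,x0,y0); o.append(v)
    cv2.imwrite(out,np.hstack(o))
E
python3 - <<'E'
from ov import *
o=get_obs(); L=o['tool_pos']+np.array([115.4,6,-50])
overlay({n:np.load(f'pics/{n}1.npy') for n in('scene','top')},L,3.8,np.array([675,172,225]),-8.2,'pics/ov1.png')
E
```

```text
scene 271 203
top 169 119
```

View pics/ov1.png

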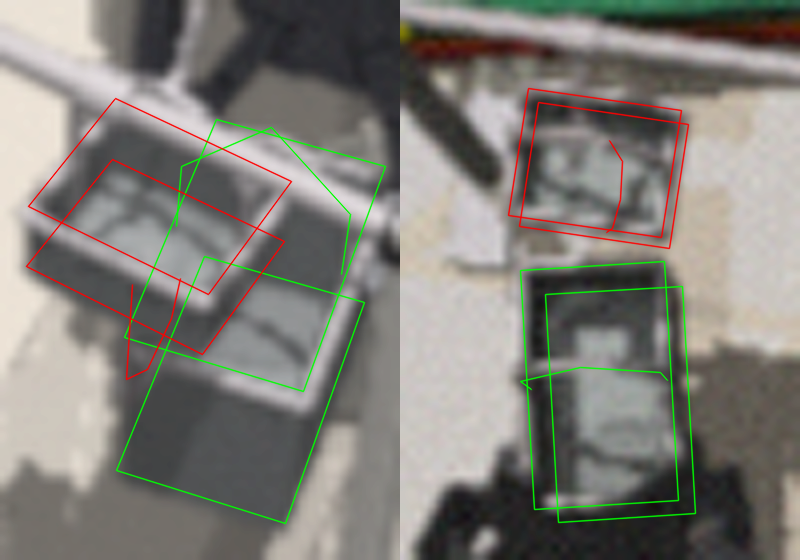

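The overlay matches the top view well. In the scene view the tray and caddy share the same offset of about 1.5–2 px, so their relative position is good to about 3 mm. I'll go in over the hook's tip.

```bash
python3 -m jog '[[-0.02,-0.005,0.012,0,0],[-0.045,-0.012,0.027,0,0],[-0.07,-0.018,0.042,0,0],[-0.095,-0.025,0.057,0,0],[-0.12,-0.031,0.072,0,0],[-0.14,-0.037,0.084,0,0],[-0.16,-0.042,0.096,0,0],[-0.16,-0.042,0.096,0,0],[-0.16,-0.042,0.096,0,0]]'
python3 -m jog '[[-0.015,-0.004,0.009,0,0],[-0.03,-0.008,0.018,0,0],[-0.045,-0.012,0.027,0,0],[-0.06,-0.016,0.036,0,0],[-0.075,-0.02,0.045,0,0],[-0.092,-0.024,0.055,0,0],[-0.092,-0.024,0.055,0,0],[-0.092,-0.024,0.055,0,0]]'
python3 - <<'E'
from ov import *
o=get_obs(); print(o['force'],Rq(o['eef_rot']).round(3)); L=o['tool_pos']+np.array([115.4,6,-50]); print(L)
ims={n:capture(n) for n in('scene','top')}
overlay(ims,L,3.8,np.array([675,172,225]),-8.2,'pics/ov2.png')
E
```

```text
t: 17.93
tool_pos: [532.9, 169.5, 317.1]
eef_rot: [0.284, -0.033, 0.958, 0.01]
force: [-0.1, -0.8, -2.7]
opening: 59.2
grasp_force: 65.6
t: 18.6
tool_pos: [560.0, 165.4, 318.2]
eef_rot: [0.284, -0.033, 0.958, 0.011]
force: [-0.4, 0.2, -2.3]
opening: 59.2
grasp_force: 65.7
[-0.35491408  0.21835654 -2.34507181] [[-0.837 -0.069  0.543]
 [-0.057  0.998  0.039]
 [-0.545  0.001 -0.839]]
[675.39698199 171.43477712 268.16525999]
scene 263 212
top 171 108
```

View pics/ov2.png

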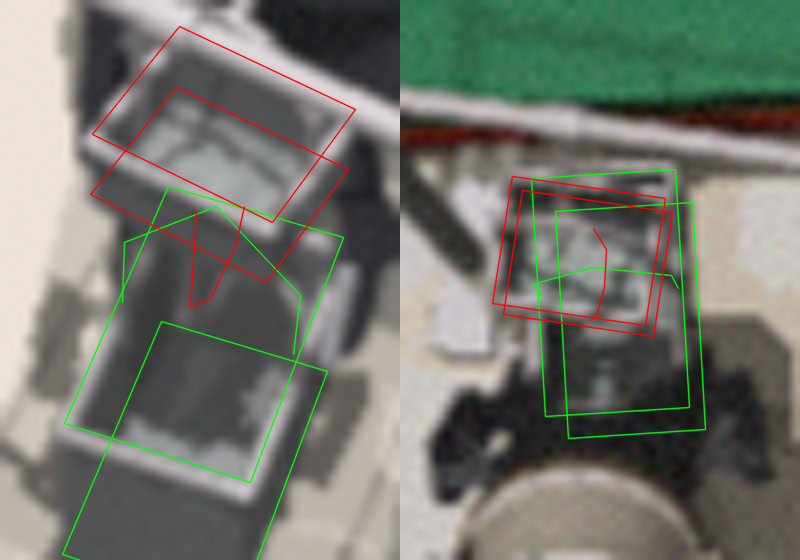

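Both pictures and the force say the handle is above the hook's mouth without contact: the tray's offset from the model is unchanged. Now I'll lower in stages.

```bash
python3 -m jog '[[0.008,0,0.013,0,0],[0.018,0,0.028,0,0],[0.028,0,0.043,0,0],[0.038,0,0.058,0,0],[0.048,0,0.074,0,0],[0.058,0,0.089,0,0],[0.068,0,0.104,0,0],[0.076,0,0.117,0,0],[0.076,0,0.117,0,0],[0.076,0,0.117,0,0]]'
python3 -m jog '[[0.0022,0,0.0034,0,0],[0.0044,0,0.0067,0,0],[0.0044,0,0.0067,0,0]]'
python3 -m jog '[[0.0022,0,0.0034,0,0],[0.0044,0,0.0067,0,0],[0.0044,0,0.0067,0,0]]'
```

```text
t: 19.53
tool_pos: [559.8, 165.6, 283.2]
eef_rot: [0.284, -0.033, 0.958, 0.011]
force: [-1.1, 0.5, -2.6]
opening: 59.1
grasp_force: 65.7
t: 19.78
tool_pos: [559.8, 165.6, 281.4]
eef_rot: [0.284, -0.033, 0.958, 0.011]
force: [0.2, 0.6, -2.3]
opening: 59.4
grasp_force: 65.7
t: 20.03
tool_pos: [559.7, 165.5, 279.2]
eef_rot: [0.284, -0.033, 0.958, 0.011]
force: [-0.3, -0.2, -2.6]
opening: 59.3
grasp_force: 65.7
```

```bash
python3 -m jog '[[0.0022,0,0.0034,0,0],[0.0022,0,0.0034,0,0]]' | grep -E 'pos|^force'
python3 -m jog '[[0.0022,0,0.0034,0,0],[0.0022,0,0.0034,0,0]]'| grep -E 'pos|^force'
python3 -m jog '[[0.0022,0,0.0034,0,0],[0.0022,0,0.0034,0,0]]'| grep -E 'pos|^force'
```

```text
tool_pos: [559.8, 165.5, 278.3]
force: [-0.1, -0.4, -3.0]
tool_pos: [559.7, 165.6, 277.2]
force: [0.5, -0.2, -2.9]
tool_pos: [559.8, 165.6, 276.3]
force: [-0.2, 0.1, -1.6]
```

```bash
python3 -m jog '[[0.0022,0,0.0034,0,0],[0.0022,0,0.0034,0,0]]' | grep -E 'pos|^force'
python3 -m jog '[[0.0022,0,0.0034,0,0],[0.0022,0,0.0034,0,0]]'| grep -E 'pos|^force'
```

```text
tool_pos: [560.0, 165.6, 275.7]
force: [-0.1, 0.4, 0.3]
tool_pos: [560.1, 165.6, 275.1]
force: [-0.4, -0.3, 3.9]
```

```bash
python3 -m jog '[[-0.001,0,-0.0015,0,0],[-0.001,0,-0.0015,0,0],[-0.001,0,-0.0015,0,0],[-0.001,0,-0.0015,0,0]]'
```

```text
t: 21.2
tool_pos: [559.9, 165.6, 275.2]
eef_rot: [0.284, -0.033, 0.958, 0.011]
force: [-0.5, 0.7, 5.2]
opening: 59.4
grasp_force: 66.4
```

```bash
python3 -m jog '[[-0.0015,0,-0.0023,0,0],[-0.0015,0,-0.0023,0,0],[-0.0015,0,-0.0023,0,0],[-0.0015,0,-0.0023,0,0]]'
```

```text
t: 21.53
tool_pos: [559.8, 165.6, 275.5]
eef_rot: [0.284, -0.033, 0.958, 0.011]
force: [-0.7, 0.6, 2.9]
opening: 59.5
grasp_force: 66.2
```

```bash
python3 -m jog '[[-0.0022,0,-0.0034,0,0],[-0.0022,0,-0.0034,0,0],[-0.0022,0,-0.0034,0,0],[-0.0022,0,-0.0034,0,0],[-0.0022,0,-0.0034,0,0]]'
```

```text
t: 21.95
tool_pos: [559.7, 165.5, 276.2]
eef_rot: [0.284, -0.033, 0.958, 0.011]
force: [0.2, -1.3, -2.0]
opening: 59.6
grasp_force: 65.8
```

```bash
python3 -m jog '[[0.0011,0,0.0017,0,0],[0.0011,0,0.0017,0,0],[0.0011,0,0.0017,0,0],[0.0011,0,0.0017,0,0]]'
```

```text
t: 22.28
tool_pos: [559.8, 165.6, 276.0]
eef_rot: [0.284, -0.033, 0.958, 0.011]
force: [0.0, 0.9, -0.8]
opening: 59.8
grasp_force: 65.8
```

```bash
python3 -m jog '[[0,0,0,0,0.74],[0,0,0,0,0.78],[0,0,0,0,0.85],[0,0,0,0,1],[0,0,0,0,1],[0,0,0,0,1],[0,0,0,0,1],[0,0,0,0,1],[0,0,0,0,1],[0,0,0,0,1]]'
```

```text
t: 23.12
tool_pos: [559.8, 165.6, 276.0]
eef_rot: [0.284, -0.033, 0.958, 0.011]
force: [-0.4, -0.1, -0.4]
opening: 85.5
grasp_force: 0.0
```

Released with no drop. I'll back out along the tool axis, let the chain settle, and take one look.

```bash
python3 -m jog '[[0,0,-0.03,0,1],[0,0,-0.07,0,1],[0,0,-0.13,0,1],[0,0,-0.2,0,1],[0,0,-0.28,0,1],[0,0,-0.36,0,1],[0,0,-0.44,0,1],[0,0,-0.5,0,1],[0,0,-0.5,0,1],[0,0,-0.5,0,1]]'
python3 -m jog '[[0,0,0,0,1],[0,0,0,0,1],[0,0,0,0,1],[0,0,0,0,1],[0,0,0,0,1],[0,0,0,0,1],[0,0,0,0,1],[0,0,0,0,1],[0,0,0,0,1],[0,0,0,0,1]]'
python3 -m jog '[[0,0,0,0,1],[0,0,0,0,1],[0,0,0,0,1],[0,0,0,0,1],[0,0,0,0,1],[0,0,0,0,1],[0,0,0,0,1],[0,0,0,0,1],[0,0,0,0,1],[0,0,0,0,1]]' >/dev/null
python3 - <<'E'
from ov import *
a={n:capture(n) for n in('scene','top')}
overlay(a,np.array([675,172,225.]),3.8,np.array([675,172,225.]),-8.2,'pics/ov3.png')
E
python3 -m jog '[[0,0,0,0,1],[0,0,0,0,1],[0,0,0,0,1],[0,0,0,0,1],[0,0,0,0,1],[0,0,0,0,1]]' >/dev/null
python3 - <<'E'
from ov import *
b0={n:capture(n) for n in('scene','top')}
import time
c,T=pose('scene'); np.save('pics/sb',b0['scene'])
E
```

```text
t: 23.95
tool_pos: [491.4, 160.7, 382.0]
eef_rot: [0.285, -0.033, 0.958, 0.011]
force: [-0.6, 0.5, -1.0]
opening: 85.8
grasp_force: 0.0
t: 24.78
tool_pos: [491.8, 160.7, 380.8]
eef_rot: [0.284, -0.033, 0.958, 0.011]
force: [-0.5, 0.2, -1.1]
opening: 85.3
grasp_force: 0.0
scene 263 217
top 171 109
```

View pics/ov3.png

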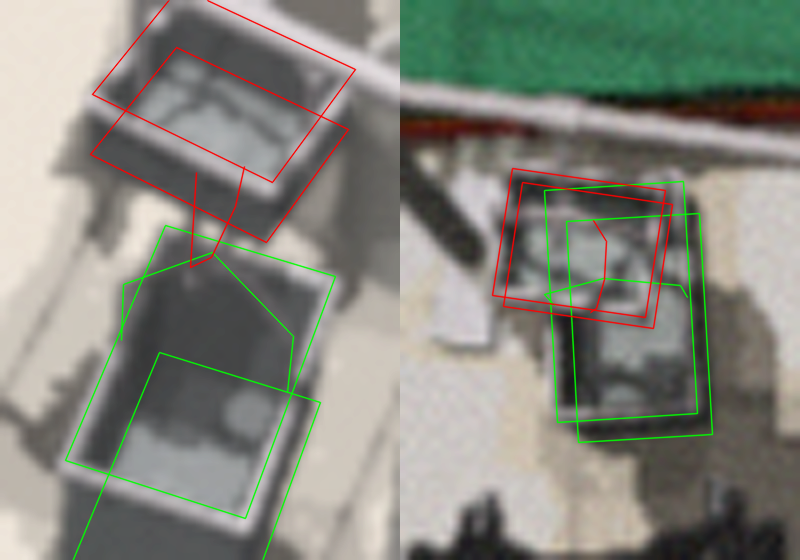

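The caddy hangs level under the tray: rim corner at (248,530) in the left panel against the model's (246,517), the same offset as the tray. I'll let it settle, check for motion, and hand in.

```bash
python3 - <<'E'
from h import *
p=np.load('pics/sb.npy').astype(int)
for i in range(4):
    for _ in range(4): im=capture('scene').astype(int)
    d=cv2.blur(abs(im-p).mean(2)[205:300,255:325].astype(np.float32),(4,4)); print(d.mean().round(2),d.max().round(2)); p=im
o=get_obs(); print(o['t'],o['force'])
E
python3 -m jog '[[0,0,0,0,1],[0,0,0,0,1],[0,0,0,0,1],[0,0,0,0,1],[0,0,0,0,1],[0,0,0,0,1],[0,0,0,0,1],[0,0,0,0,1],[0,0,0,0,1],[0,0,0,0,1]]' >/dev/null
python3 -m jog '[[0,0,0,0,1],[0,0,0,0,1],[0,0,0,0,1],[0,0,0,0,1],[0,0,0,0,1],[0,0,0,0,1],[0,0,0,0,1],[0,0,0,0,1],[0,0,0,0,1],[0,0,0,0,1]]' | head -1
python3 -c "
from cell import sign_off
print(sign_off())"
```

```text
0.59 1.38
0.59 1.33
0.58 1.23
0.59 1.31
27.1167 [-1.1819348   0.12070949  0.09209828]
t: 28.78
the job is handed in; nothing more can be done
None
```

The caddy hangs by its handle from the hook under the tray, level and still, with the gripper withdrawn; I handed the job in at about 29 s of the 48 s, and sign-off returned no verdict.

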